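# Close and rock the potting pot

## Task

The copper wire reel beside the potting pot blocks the lever of its closing ring: first move it out of the way, standing upright on a free spot of the steel plate, and let go of it. Then, with the pot level, swing the ring's lever clockwise (seen from above) until its yellow line points along the red line on the lid, which is the locked mark, and no further; only after that lift the pot's orange front bar until the pot leans back 40 degrees, hold it there for a second to let the air out, and bring it back level. Leave everything else on the bench where it is.

Things in the scene. Friction and masses are not known exactly. Their poses are not given: they have to be found in the camera images.
- stand: Fixed stand of the pot: dark steel base 160 x 156 x 10 mm, origin at the centre of its underside on the table. Its -x side is the pot's front (orange bar), +y is where the ring lever points when locked. Two grey cheeks at y = +-72 mm, 103 mm high, carry the pot on a tilting axis along y at z = 95 mm.
- pot_axis (a point): Centre of the pot on its tilting axis, 95 mm above the table. The pot is an aluminium cylinder of radius 50 mm, from 48 mm below this point to 45 mm above it, with a white lid (radius 47 mm) on top. Its frame tilts with the pot.
- pot (a joint): Tilt of the pot about the stand's y axis, rad: 0 = level, resting on its stop; grows as the front bar is lifted and the pot leans back; 40 degrees = 0.698; end stop at 0.95. Stiff: stays where it is left; lifting takes about 5 N at the bar.
- handle (a point): Middle of the pot's orange front bar: round, 14 mm thick, parallel to the stand's y axis, 76 mm free between two side arms, 120 mm in front (-x) of the tilting axis and level with it (95 mm high) when the pot is level. Pinch it from above with the fingers closing across it; the bar turns in the fingers. Free gap to the ring behind the bar: 51 mm.
- lock_line (a point): Middle of the 34 mm red line on the white lid, the locked mark: it runs from the pot's centre toward +y of the stand, so this point lies 29 mm from the axis of the ring. Its height is 141.5 mm when level.
- ring (a joint): Black closing ring (outer radius 62 mm, 119 to 137 mm above the table) turning on top of the pot about its vertical axis, rad; grows clockwise from above. Starts at 0.17 to 0.96. At 2.094 the lever with its yellow line points along the red line: locked. It can overrun to its end stop at 2.45. Stays where it is left; takes about 2 N at the post.
- post (a point): Grip point on the ring lever's upright round steel post, 18 mm thick, 125 mm from the ring's axis, rising from the lever (18 mm wide, top 135 mm above the table, with a yellow line) to 185 mm above the table; this point is 10 mm below its top (175 mm above the table with the pot level).
- reel: Reel of copper wire to be moved, standing: origin at the centre of its underside; black foot 60 mm across, copper winding 46 mm across up to 128 mm, black top flange 60 mm across up to 140 mm, black hub 32 mm across from 140 to 190 mm high, by which it is gripped. 0.25 to 0.5 kg.
- steel_plate: Fixed bare steel plate 260 (x) x 220 (y) x 12 mm lying on the table on one side of the pot, origin at the centre of its underside. The reel goes on it, foot wholly on the plate. Two coils lie on it.
- wood_board: Fixed plywood board of the same size on the other side of the pot, origin at the centre of its underside; not a place for the reel.
- spare_reel: Bystander: reel of the same shape and size as the copper one but with red wire and white hub; origin at the centre of its underside.
- coil_a: Bystander: copper toroid coil lying on the steel plate, 64 mm across, 30 mm high; origin at the centre of its underside.
- coil_b: Bystander: a second toroid coil like coil_a on the steel plate.
- bin: Bystander: blue bin of black bobbins, 120 x 160 x 55 mm, on the plywood board; origin at the centre of its underside.
- bobbin: Bystander: empty black bobbin, 56 mm across, 40 mm high, on the plywood board; origin at the centre of its underside.
- snips: Bystander: black-handled snips, 120 x 35 x 14 mm, lying along their x on the table in front of the pot.
- screwdriver: Bystander: screwdriver, 180 mm long, lying along its x on the table behind the pot.
Mind the look-alikes: they are no part of the job. What is meant by the reel is not brown, and is the larger of those in its own colour.

How it is judged (in metres and radians):
On the way, in this order (a step that is already met when the one before it is completed fails the run):
1. the copper reel stands upright on the steel plate, let go (x of reel in the frame of steel_plate between -0.125 and 0.125 m and y of reel in the frame of steel_plate between -0.105 and 0.105 m and z of reel in the frame of steel_plate between 0.007 and 0.017 m and angle between reel's own z axis and vertical below 0.08 rad and linear speed of reel below 0.02 m/s and contact force between the fingers and reel below 0.1 N), for 0.2 s.
2. the ring is at its locked mark (within 0.1 rad) with the pot level (value of joint ring between 1.994 and 2.194 rad and value of joint pot below 0.07 rad), for 0.2 s.
3. the pot is held leaning back 40 degrees (within 5), ring locked, for half a second (value of joint pot between 0.611 and 0.785 rad and value of joint ring between 1.994 and 2.194 rad), for 0.5 s.
At the end, for the whole second after the job is handed in: The copper reel stands upright and still on the steel plate (foot not over its edge by more than about 25 mm), the ring is within 0.1 rad of its locked mark, and the pot is level again within 0.05 rad and at rest (x of reel in the frame of steel_plate between -0.125 and 0.125 m and y of reel in the frame of steel_plate between -0.105 and 0.105 m and z of reel in the frame of steel_plate between 0.007 and 0.017 m and angle between reel's own z axis and vertical below 0.08 rad and linear speed of reel below 0.02 m/s and value of joint ring between 1.994 and 2.194 rad and value of joint pot below 0.05 rad and velocity of joint pot below 0.05 rad/s); the robot touches nothing.
It fails at once if the pot tipped (over 0.15 rad) while the ring is not locked (value of joint pot above 0.15 rad and (value of joint ring below 1.944 rad or value of joint ring above 2.244 rad)).
It fails at once if the copper reel knocked over (angle between reel's own z axis and vertical above 0.6 rad).
It fails at once if a bystander moved by more than 30 mm (distance of any of spare_reel, coil_a, coil_b, bin, bobbin, snips, screwdriver from where it was at the start of the episode above 0.03 m).
It fails at once if the spare reel tipped over (angle between spare_reel's own z axis and vertical above 0.4 rad).
It also fails if it takes over 72 s, if anything falls off the work surface, if the arm or the gripper's body presses on something with over 40 N, if the wrist force passes 120 N, or if a joint passes its speed limit or range.

## Robot

A 6-joint arm with a two-finger parallel gripper is mounted at the origin on the work surface. World frame = base frame: x ahead of the robot, y to its left, z up, the work surface at z = 0. Lengths are in mm, angles in degrees, forces in N, time in s.
With the tool pointing down it reaches from about 300 to 850 mm from the base axis. Payload 4.2 kg.
Tool frame: the origin (TCP) lies midway between the tips of the shut fingers; the grasp point (between the pads) lies 19 mm behind it; z points along the fingers, y is the line along which they close (so a half turn about z gives the same grasp; the last joint's range is limited). The gripper opens to 91 mm and grips with 3 to 60 N. Pads are 32 mm wide; open, the fingers measure 118 mm over their backs; the gripper's body (76 mm by 178 mm) begins 60 mm behind the grasp point.
Start: joints at [-69.385, 18.312, 89.639, -0, 72.044, -1.146], TCP at [213.177, -534.04, 213.976] pointing down, gripper open.
Joint ranges: [-177.97, 177.97], [-48.28, 115.42], [12.27, 149.76], [-77.06, 257.06], [2.81, 150.46], [-146.56, 146.56]. Speed limits (degrees/s): [147.25, 147.25, 180, 180, 180, 180].

## Interface

Orientations are given as [roll, pitch, yaw] about the fixed x, y, z axes, in that order (R = Rz(yaw) Ry(pitch) Rx(roll)).
In Python, from cell import status, vision, workorder gives the robot as it stands.
- The arm moves only by the shell command python3 -m handwheel 'ROWS' [FORCE]. ROWS is JSON, a list of rows, each an object with "rot": the turn, a rotation vector about the world's x, y, z in degrees, a list of three; "dp": the shift along the world's x, y, z in mm, a list of three; "hand": the opening, from -1 (shut) to 1 (fully open). In form: [{"rot": [ax, ay, az], "dp": [x, y, z], "hand": hand}, ...]. A call has 1 to 5 rows; each row is the pose to reach, as a shift and turn from the pose commanded when the call began; what a row does not reach only later rows make up. A row lasts 1/12 s, in which the tool goes at most 41.7 mm and 7.16 degrees, less where a joint would pass 70% of its speed; a pose out of reach is approached as far as the arm can. A call with a gripper value outside its range is refused whole. The fingers move at their own pace and stop on an object; FORCE is the grip in N (left out, the last holds). Time passes only in rows, so rows that repeat a pose let the fingers close. It gives the time, the measured TCP pose, the force, the opening and the grip force at its end, in the units of the state.
- status.get_obs(): the state, without advancing time (a new reading comes with each control period).
- vision.capture(name): name is "side" or "top"; returns a dict with "pixels" (384x512x3 uint8, red, green, blue), "camera_matrix" (3x3 intrinsics, pixels), "k1" (the pictures are not rectified: a ray, as slopes to the right and down, at radius r is drawn at 1 + k1 r^2 times it, then the intrinsics apply), "T" (4x4, takes a point from camera to world coordinates). Camera axes: x right, y up, looking along -z (the intrinsics and any distortion apply to the point x, -y, -z); pixel columns grow to the right and rows downward; lengths in mm; the calibration is good to about 2 mm. A picture is of the moment at which its call begins. There is no depth.
- workorder.hand_in(): hands the job in; it is judged then, once.
The state is a dict: "t": time; "joint_pos": joint angles; "qd": joint speeds; "joint_efforts": joint torques, N m; "ee_pos": TCP position; "orientation": TCP orientation; "ft_force": force on the tool from outside, world axes, zero at the start; "torque": the same for the moment, N m; "grip_width": opening from 0.0 (shut) to 1.0 (fully open); "finger_force": force on a finger pad.
Only numpy, scipy, OpenCV 4.12 (cv2) and the standard library are available. Lean on these libraries where they do the work, as an engineer would, in place of code of your own. Each camera call takes 0.05 s, during which the arm holds its last target. There are 200 camera calls.

## Working session

There is one attempt and no reset: what is moved stays moved. The work goes in short steps, Python scripts to look and compute and a shell command to move; the robot and the scene stay as the last step left them, time stands still between calls to the robot, and variables do not carry over. Pictures are saved under pics/ and viewed, at most 10 in all, crops included, and the job is handed in when it is done.

```bash
ls; mkdir -p pics; cat > h.py <<'E'
import numpy as np, cv2
from cell import status, vision, workorder
def cap(n):
    c=vision.capture(n); return c
def ray(c,u,v):
    K=np.array(c["camera_matrix"],float); T=np.array(c["T"],float)
    x,y=(u-K[0,2])/K[0,0],(v-K[1,2])/K[1,1]
    a=cv2.undistortPoints(np.array([[[u,v]]],float),K,np.array([c["k1"],0,0,0.]))[0,0]
    d=T[:3,:3]@np.array([a[0],-a[1],-1.]); return T[:3,3],d
def onplane(c,u,v,z):
    o,d=ray(c,u,v); return o+d*(z-o[2])/d[2]
def proj(c,p):
    K=np.array(c["camera_matrix"],float); T=np.array(c["T"],float)
    q=T[:3,:3].T@(np.array(p,float)-T[:3,3]); x,y=q[0]/-q[2],-q[1]/-q[2]
    s=1+c["k1"]*(x*x+y*y); return K[0,0]*x*s+K[0,2],K[1,1]*y*s+K[1,2]
E
python3 - <<'E'
from h import *
for n in("top","side"):
    c=cap(n); im=c["pixels"][:,:,::-1]; cv2.imwrite(f"pics/{n}0.png",cv2.resize(im,(768,576),interpolation=cv2.INTER_CUBIC))
    np.savez(f"{n}0.npz",**c); print(n,c["camera_matrix"],c["k1"],np.round(c["T"],3))
print(status.get_obs())
E
```

```text
pics
top [[385.11597512   0.         256.16404181]
 [  0.         385.11597512 195.16890008]
 [  0.           0.           1.        ]] -0.10589388913759167 [[-1.800000e-02  9.970000e-01 -7.000000e-02  4.844550e+02]
 [-1.000000e+00 -1.800000e-02 -1.000000e-03 -1.586000e+01]
 [-2.000000e-03  7.000000e-02  9.980000e-01  1.218498e+03]
 [ 0.000000e+00  0.000000e+00  0.000000e+00  1.000000e+00]]
side [[365.87068797   0.         252.99570864]
 [  0.         365.87068797 196.12167817]
 [  0.           0.           1.        ]] -0.0016021010100471017 [[-8.23000e-01  4.35000e-01 -3.65000e-01  2.19384e+02]
 [-5.68000e-01 -6.10000e-01  5.53000e-01  5.51954e+02]
 [ 1.80000e-02  6.62000e-01  7.49000e-01  9.05229e+02]
 [ 0.00000e+00  0.00000e+00  0.00000e+00  1.00000e+00]]
{'t': 0.1, 'joint_pos': array([-6.93870300e+01,  1.83450591e+01,  8.96990699e+01, -2.24225112e-03,
        7.20437711e+01, -1.14590501e+00]), 'qd': array([ 5.08067325e-02,  1.70477699e-02, -2.66119652e-01,  9.17270605e-05,
       -9.40878951e-02, -2.62690824e-02]), 'joint_efforts': array([-1.70272920e-04, -4.13334131e+01, -2.32510149e+01,  7.27853319e-02,
        4.22440551e-02, -5.86361875e-05]), 'ee_pos': array([ 212.98327957, -533.61361117,  213.23596392]), 'orientation': array([-1.79912075e+02,  3.73680008e-04,  2.17595682e+01]), 'ft_force': array([ 0.74778217, -0.30661616, -1.22705999]), 'torque': array([ 0.0175627 , -0.02659581, -0.02345528]), 'finger_force': 0.0, 'grip_width': 0.9964079339683239}
```

View pics/top0.png

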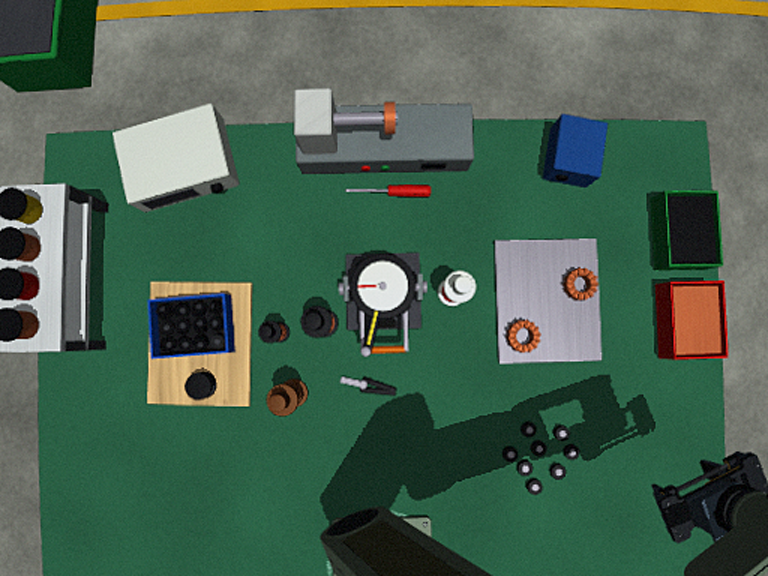

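View pics/side0.png

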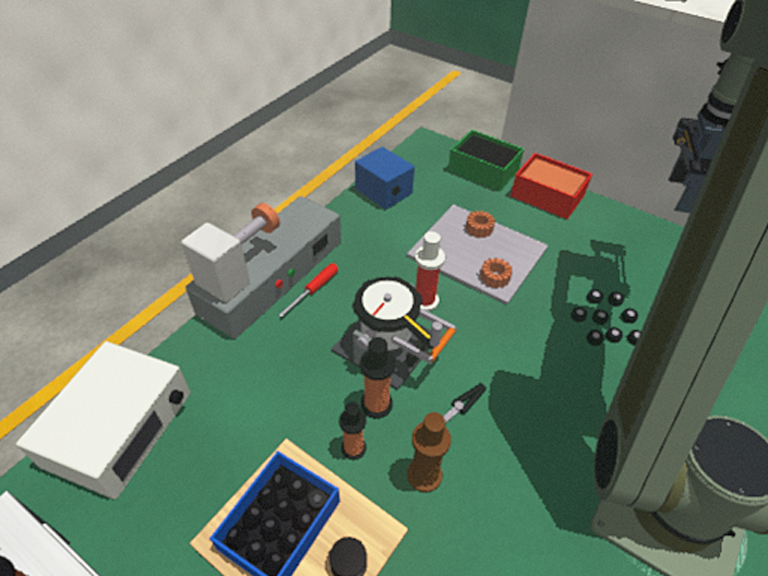

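The top view shows the pot at about (382,286), with the lever pointing down to the post at (366,351) and the red line running left. There are four reel-like things, in top-view then side-view pixels:
- Large reel with black hub and copper wire: (318,320) and (377,375).
- Small look-alike with black hub: (272,330) and (352,430).
- Brown reel: (284,400) and (430,450).
- Spare reel, red wire and white hub: (458,288) and (430,270).

The first one is the reel meant: it isn't brown, it's the larger of the two black and copper ones, and it stands in the lever's path. I'll confirm that in a crop and measure at the same time.

```bash
python3 - <<'E'
from h import *
t=dict(np.load("top0.npz")); s=dict(np.load("side0.npz"))
ti=np.ascontiguousarray(t["pixels"]); si=np.ascontiguousarray(s["pixels"])
a=cv2.resize(ti[170:280,165:295,::-1],(520,440),interpolation=cv2.INTER_CUBIC)
b=cv2.resize(si[215:335,215:285,::-1],(256,440),interpolation=cv2.INTER_CUBIC)
cv2.imwrite("pics/crop.png",np.hstack([a,b]))
h=cv2.cvtColor(ti,cv2.COLOR_RGB2HSV)
def blobs(name,m,z,box,mina=8):
    mm=np.zeros(m.shape,np.uint8); x0,y0,x1,y1=box; mm[y0:y1,x0:x1]=m[y0:y1,x0:x1]
    n,l,st,ce=cv2.connectedComponentsWithStats(mm.astype(np.uint8))
    for i in range(1,n):
        if st[i,4]>=mina:
            r=cv2.minAreaRect(np.argwhere(l==i)[:,::-1].astype(np.float32))
            print(name,st[i].tolist(),np.round(ce[i],1),np.round(onplane(t,*ce[i],z),1),"rect",np.round(r[0],1),np.round(r[1],1),round(r[2],1), np.round([onplane(t,*p,z)[:2] for p in cv2.boxPoints(r)],0).tolist())
H,S,V=h[...,0],h[...,1],h[...,2]
pot=(215,155,295,245)
blobs("white",(S<40)&(V>150),141,pot,100)
blobs("red",((H<6)|(H>174))&(S>120)&(V>100),141.5,pot)
blobs("yellow",(H>22)&(H<36)&(S>130)&(V>100),135.5,pot)
blobs("orange",(H>6)&(H<20)&(S>170)&(V>120),100,pot)
blobs("plate",(S<45)&(V>110),12,(325,150,410,250),500)
blobs("coil",(H<20)&(S>100),40,(325,150,410,250),60)
blobs("spare",(S<40)&(V>150),190,(290,175,325,210),30)
E
```

```text
white [239, 174, 33, 33, 847] [255.2 190.2] [574.7 -12.7 141. ] rect [255. 190.] [32. 32.] 90.0 [[621.0, 32.0], [620.0, -58.0], [529.0, -56.0], [531.0, 33.0]]
red [238, 190, 13, 2, 19] [242.9 190.3] [574.9  21.7 141.5] rect [244.  190.5] [ 1. 12.] 90.0 [[576.0, 35.0], [575.0, 2.0], [573.0, 2.0], [573.0, 35.0]]
yellow [245, 207, 7, 23, 61] [247.8 217.8] [497.8   9.2 135.5] rect [247.8 217.9] [ 2.4 22.8] 14.0 [[467.0, 21.0], [529.0, 4.0], [527.0, -2.0], [466.0, 14.0]]
orange [248, 231, 22, 5, 93] [257.6 232.8] [454.3 -17.6 100. ] rect [258.5 233. ] [21.  4.] 0.0 [[448.0, 10.0], [460.0, 10.0], [459.0, -51.0], [447.0, -50.0]]
plate [330, 159, 71, 84, 4732] [364.6 199.2] [ 550.5 -357.9   12. ] rect [365.2 199.9] [82.3 68.6] 88.0 [[677.0, -250.0], [682.0, -473.0], [419.0, -471.0], [417.0, -251.0]]
coil [375, 178, 24, 22, 310] [386.6 188.9] [ 579.7 -420.9   40. ] rect [386.8 189.3] [21.2 21.9] 45.0 [[579.0, -373.0], [626.0, -424.0], [579.0, -470.0], [531.0, -419.0]]
coil [338, 213, 22, 22, 283] [348.6 223.8] [ 474.5 -297.5   40. ] rect [348.5 223.5] [21. 21.] 90.0 [[508.0, -266.0], [507.0, -331.0], [442.0, -329.0], [444.0, -264.0]]
spare [292, 180, 25, 24, 338] [305.8 192.2] [ 562.6 -148.6  190. ] rect [305.2 192.6] [20.6 25. ] 26.6 [[545.0, -107.0], [604.0, -138.0], [579.0, -187.0], [519.0, -156.0]]
```

View pics/crop.png

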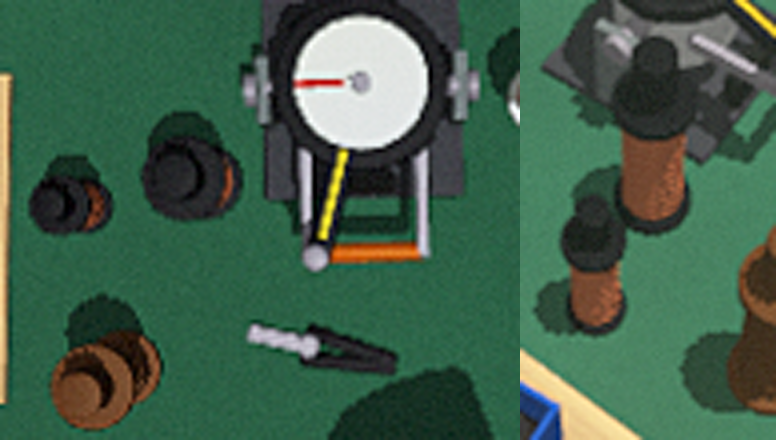

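The crop confirms it. The large reel with black hub and copper winding, at crop (175,175), has the same shape as the smaller one at (60,205); the brown one is separate. Next I'll triangulate the hub and the post.

```bash
python3 - <<'E'
from h import *
t=dict(np.load("top0.npz")); s=dict(np.load("side0.npz"))
def tri(a,b):
    o1,d1=ray(t,*a);o2,d2=ray(s,*b); A=np.c_[d1,-d2]; k=np.linalg.lstsq(A,o2-o1,rcond=None)[0]
    return (o1+k[0]*d1),(o2+k[1]*d2)
c=lambda x,y:(165+x/4-.4,170+y/4-.4)
d=lambda x,y:(215+(x-520)*70/256-.4,215+y*120/440-.4)
print("hubtop",tri(c(175,174),d(657,52)),onplane(t,*c(175,174),190))
print("post",onplane(t,*c(315,258),185))
print("smallhub",onplane(t,*c(56,204),140),"brown",onplane(t,*c(82,388),190))
print("bar arms",onplane(t,*c(305,251),95),onplane(t,*c(424,251),95),"bar",onplane(t,*c(378,252),102))
print("axles",onplane(t,*c(250,88),95),onplane(t,*c(473,88),95))
for p in ([510,85,190],[510,85,140],[510,85,0]): print(proj(t,p),proj(s,p))
E
```

```text
hubtop (array([511.35614782, 113.26958487, 190.91102232]), array([509.95893412, 112.55175492, 190.7842404 ])) [511.37999723 113.38406664 190.        ]
post [453.71247806  20.84070969 185.        ]
smallhub [493.02364554 203.83024322 140.        ] brown [369.91125632 177.34574082 190.        ]
bar arms [456.23770597  31.22467971  95.        ] [454.66916721 -55.27701901  95.        ] bar [454.75283185 -21.79097689 102.        ]
axles [575.8435266   69.63542331  95.        ] [572.84792841 -93.58324828  95.        ]
(np.float64(218.94429218645826), np.float64(213.4343079268513)) (np.float64(258.4184454709978), np.float64(221.5810382477565))
(np.float64(220.6961779502775), np.float64(213.84740850754375)) (np.float64(257.85606614851264), np.float64(233.49147166221405))
(np.float64(224.83944638359256), np.float64(214.82390328586771)) (np.float64(256.4963663822327), np.float64(262.28610056589685))
```

```bash
python3 -m handwheel '[{"rot":[0,0,7],"dp":[15,32,10],"hand":1},{"rot":[0,0,14],"dp":[30,64,20],"hand":1},{"rot":[0,0,21],"dp":[45,96,30],"hand":1},{"rot":[0,0,28],"dp":[60,128,40],"hand":1},{"rot":[0,0,35],"dp":[75,160,50],"hand":1}]' 30
python3 -m handwheel '[{"rot":[0,0,6.6],"dp":[15,32,0],"hand":1},{"rot":[0,0,13.3],"dp":[30,64,0],"hand":1},{"rot":[0,0,20],"dp":[45,96,0],"hand":1},{"rot":[0,0,26.6],"dp":[60,128,0],"hand":1},{"rot":[0,0,33.2],"dp":[75,160,0],"hand":1}]'
python3 -m handwheel '[{"rot":[0,0,0],"dp":[15,32,0],"hand":1},{"rot":[0,0,0],"dp":[30,64,0],"hand":1},{"rot":[0,0,0],"dp":[45,96,0],"hand":1},{"rot":[0,0,0],"dp":[60,128,0],"hand":1},{"rot":[0,0,0],"dp":[75,160,0],"hand":1}]'
python3 -m handwheel '[{"rot":[0,0,0],"dp":[15,33,0],"hand":1},{"rot":[0,0,0],"dp":[30,66,0],"hand":1},{"rot":[0,0,0],"dp":[45,99,0],"hand":1},{"rot":[0,0,0],"dp":[60,132,0],"hand":1},{"rot":[0,0,0],"dp":[73,167,0],"hand":1}]'
```

```text
t: 0.52
ee_pos: [288.3, -372.3, 264.0]
orientation: [-180.0, -0.0, 57.1]
ft_force: [1.8, 0.5, 0.2]
grip_width: 0.997
finger_force: 0.0
t: 0.93
ee_pos: [363.3, -212.3, 263.8]
orientation: [-180.0, -0.0, 90.3]
ft_force: [0.4, -0.3, -0.2]
grip_width: 1.001
finger_force: 0.0
t: 1.35
ee_pos: [438.3, -52.3, 263.8]
orientation: [-180.0, 0.0, 90.0]
ft_force: [0.2, -0.4, -0.1]
grip_width: 1.001
finger_force: 0.0
t: 1.77
ee_pos: [511.5, 114.6, 263.6]
orientation: [-180.0, 0.0, 90.0]
ft_force: [1.8, 0.8, 0.8]
grip_width: 0.997
finger_force: 0.0
```

```bash
python3 -m handwheel '[{"rot":[0,0,0],"dp":[0,-1,-30],"hand":1},{"rot":[0,0,0],"dp":[0,-1,-60],"hand":1},{"rot":[0,0,0],"dp":[0,-1,-85],"hand":1},{"rot":[0,0,0],"dp":[0,-1,-105],"hand":1},{"rot":[0,0,0],"dp":[0,-1,-115],"hand":1}]'
python3 -m handwheel '[{"rot":[0,0,0],"dp":[0,0,0],"hand":-1},{"rot":[0,0,0],"dp":[0,0,0],"hand":-1},{"rot":[0,0,0],"dp":[0,0,0],"hand":-1},{"rot":[0,0,0],"dp":[0,0,0],"hand":-1},{"rot":[0,0,0],"dp":[0,0,0],"hand":-1}]' 40
python3 -m handwheel '[{"rot":[0,0,0],"dp":[0,0,0],"hand":-1},{"rot":[0,0,0],"dp":[0,0,0],"hand":-1},{"rot":[0,0,0],"dp":[0,0,0],"hand":-1},{"rot":[0,0,0],"dp":[0,0,0],"hand":-1},{"rot":[0,0,0],"dp":[0,0,0],"hand":-1}]'
```

```text
t: 2.18
ee_pos: [509.2, 111.7, 145.9]
orientation: [-179.7, 0.1, 90.0]
ft_force: [-0.7, -0.3, 0.0]
grip_width: 1.002
finger_force: 0.0
t: 2.6
ee_pos: [512.0, 112.0, 150.3]
orientation: [179.8, -0.0, 90.0]
ft_force: [0.1, -0.9, 0.5]
grip_width: 0.667
finger_force: 0.0
t: 3.02
ee_pos: [510.9, 112.0, 149.0]
orientation: [-180.0, -0.0, 90.0]
ft_force: [-1.5, -0.4, 1.1]
grip_width: 0.345
finger_force: 40.0
```

```bash
python3 -m handwheel '[{"rot":[0,0,0],"dp":[0,0,10],"hand":-1},{"rot":[0,0,0],"dp":[0,0,30],"hand":-1},{"rot":[0,0,0],"dp":[0,0,55],"hand":-1},{"rot":[0,0,0],"dp":[0,0,80],"hand":-1},{"rot":[0,0,0],"dp":[0,0,105],"hand":-1}]'
python3 -m handwheel '[{"rot":[0,0,0],"dp":[0,0,25],"hand":-1},{"rot":[0,0,0],"dp":[0,0,50],"hand":-1},{"rot":[0,0,0],"dp":[0,0,75],"hand":-1},{"rot":[0,0,0],"dp":[0,0,100],"hand":-1},{"rot":[0,0,0],"dp":[0,0,120],"hand":-1}]'
python3 - <<'E'
from h import *
c=cap("side"); cv2.imwrite("pics/lift.png",cv2.resize(c["pixels"][60:320,150:400,::-1],(600,624))[:600])
E
```

```text
t: 3.43
ee_pos: [510.5, 111.8, 254.7]
orientation: [-179.9, 0.0, 90.0]
ft_force: [0.5, -0.2, -4.9]
grip_width: 0.344
finger_force: 40.0
t: 3.85
ee_pos: [510.9, 111.9, 375.8]
orientation: [180.0, -0.0, 90.0]
ft_force: [-0.1, 0.4, -4.3]
grip_width: 0.346
finger_force: 40.0
```

View pics/lift.png

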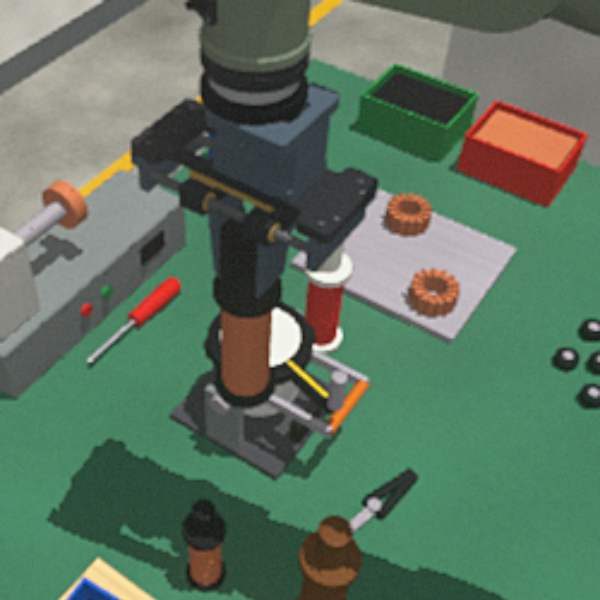

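The picture shows the copper reel held upright at about (245,320), with nothing else disturbed. I'll carry it over the pot to (610,-320).

```bash
python3 -m handwheel '[{"rot":[0,0,0],"dp":[3,-15,0],"hand":-1},{"rot":[0,0,0],"dp":[9,-43,0],"hand":-1},{"rot":[0,0,0],"dp":[16,-71,0],"hand":-1},{"rot":[0,0,0],"dp":[23,-100,0],"hand":-1},{"rot":[0,0,0],"dp":[30,-130,0],"hand":-1}]'
python3 -m handwheel '[{"rot":[0,0,0],"dp":[7,-30,0],"hand":-1},{"rot":[0,0,0],"dp":[14,-60,0],"hand":-1},{"rot":[0,0,0],"dp":[21,-90,0],"hand":-1},{"rot":[0,0,0],"dp":[28,-120,0],"hand":-1},{"rot":[0,0,0],"dp":[35,-150,0],"hand":-1}]'
python3 -m handwheel '[{"rot":[0,0,0],"dp":[8,-35,0],"hand":-1},{"rot":[0,0,0],"dp":[16,-70,0],"hand":-1},{"rot":[0,0,0],"dp":[24,-105,0],"hand":-1},{"rot":[0,0,0],"dp":[30,-135,0],"hand":-1},{"rot":[0,0,0],"dp":[34,-152,0],"hand":-1}]'
python3 -m handwheel '[{"rot":[0,0,0],"dp":[0,0,-15],"hand":-1},{"rot":[0,0,0],"dp":[0,0,-45],"hand":-1},{"rot":[0,0,0],"dp":[0,0,-80],"hand":-1},{"rot":[0,0,0],"dp":[0,0,-110],"hand":-1},{"rot":[0,0,0],"dp":[0,0,-135],"hand":-1}]'
```

```text
t: 4.32
ee_pos: [540.7, -19.0, 372.7]
orientation: [-179.9, -0.0, 90.0]
ft_force: [0.5, 0.5, -5.3]
grip_width: 0.342
finger_force: 40.0
t: 4.73
ee_pos: [575.8, -169.5, 372.5]
orientation: [-179.9, -0.0, 90.0]
ft_force: [0.3, 0.5, -4.8]
grip_width: 0.345
finger_force: 40.0
t: 5.15
ee_pos: [609.9, -324.0, 371.2]
orientation: [-179.8, 0.0, 89.8]
ft_force: [0.5, 0.2, -4.3]
grip_width: 0.344
finger_force: 40.0
t: 5.57
ee_pos: [608.5, -319.3, 234.4]
orientation: [-179.7, -0.2, 90.0]
ft_force: [0.3, 0.5, -5.1]
grip_width: 0.345
finger_force: 40.0
```

```bash
python3 -m handwheel '[{"rot":[0,0,0],"dp":[0,0,-25],"hand":-1},{"rot":[0,0,0],"dp":[0,0,-45],"hand":-1},{"rot":[0,0,0],"dp":[0,0,-60],"hand":-1},{"rot":[0,0,0],"dp":[0,0,-69],"hand":-1},{"rot":[0,0,0],"dp":[0,0,-74],"hand":-1}]'
python3 -m handwheel '[{"rot":[0,0,0],"dp":[0,0,-1],"hand":-1},{"rot":[0,0,0],"dp":[0,0,-2],"hand":-1},{"rot":[0,0,0],"dp":[0,0,-3],"hand":-1},{"rot":[0,0,0],"dp":[0,0,-3],"hand":-1}]'
```

```text
t: 5.98
ee_pos: [609.0, -319.4, 162.2]
orientation: [-179.8, -0.1, 90.0]
ft_force: [0.3, 0.2, -4.8]
grip_width: 0.346
finger_force: 40.0
t: 6.32
ee_pos: [610.6, -320.3, 163.0]
orientation: [179.9, 0.1, 90.0]
ft_force: [-0.2, -0.2, -4.2]
grip_width: 0.341
finger_force: 40.0
```

```bash
for i in 1 ; do python3 -m handwheel '[{"rot":[0,0,0],"dp":[0,0,-1],"hand":-1},{"rot":[0,0,0],"dp":[0,0,-1],"hand":-1},{"rot":[0,0,0],"dp":[0,0,-1],"hand":-1}]'; done
python3 -m handwheel '[{"rot":[0,0,0],"dp":[0,0,-1],"hand":-1},{"rot":[0,0,0],"dp":[0,0,-1],"hand":-1},{"rot":[0,0,0],"dp":[0,0,-1],"hand":-1}]'
```

```text
t: 6.57
ee_pos: [610.2, -320.1, 161.3]
orientation: [180.0, 0.0, 90.0]
ft_force: [-0.6, 0.1, -4.1]
grip_width: 0.346
finger_force: 40.0
t: 6.82
ee_pos: [610.3, -320.2, 161.0]
orientation: [179.9, 0.0, 90.0]
ft_force: [-1.2, 0.3, 1.5]
grip_width: 0.345
finger_force: 40.0
```

```bash
python3 -m handwheel '[{"rot":[0,0,0],"dp":[0,0,0],"hand":0.6},{"rot":[0,0,0],"dp":[0,0,0],"hand":1},{"rot":[0,0,0],"dp":[0,0,0],"hand":1},{"rot":[0,0,0],"dp":[0,0,0],"hand":1},{"rot":[0,0,0],"dp":[0,0,0],"hand":1}]'
python3 -m handwheel '[{"rot":[0,0,0],"dp":[0,0,0],"hand":1},{"rot":[0,0,0],"dp":[0,0,5],"hand":1},{"rot":[0,0,0],"dp":[0,0,25],"hand":1},{"rot":[0,0,0],"dp":[0,0,50],"hand":1},{"rot":[0,0,0],"dp":[0,0,90],"hand":1}]'
python3 - <<'E'
from h import *
c=cap("side"); cv2.imwrite("pics/placed.png",cv2.resize(c["pixels"][60:320,150:400,::-1],(576,600)))
c=cap("top"); im=np.ascontiguousarray(c["pixels"])
h=cv2.cvtColor(im,cv2.COLOR_RGB2HSV);H,S,V=[h[...,i] for i in range(3)]
m=(H>22)&(H<36)&(S>130)&(V>100); m[:155]=0;m[245:]=0;m[:,:215]=0;m[:,295:]=0
p=np.argwhere(m)[:,::-1]; print(onplane(c,*p.mean(0),135.5))
E
```

```text
t: 7.23
ee_pos: [610.3, -320.1, 160.0]
orientation: [180.0, 0.0, 90.0]
ft_force: [-0.1, 0.5, 0.0]
grip_width: 0.677
finger_force: 0.0
t: 7.65
ee_pos: [608.6, -319.2, 247.5]
orientation: [-179.6, -0.2, 90.0]
ft_force: [0.3, -0.2, 0.3]
grip_width: 0.993
finger_force: 0.0
[497.33040518   9.42678137 135.5       ]
```

View pics/placed.png

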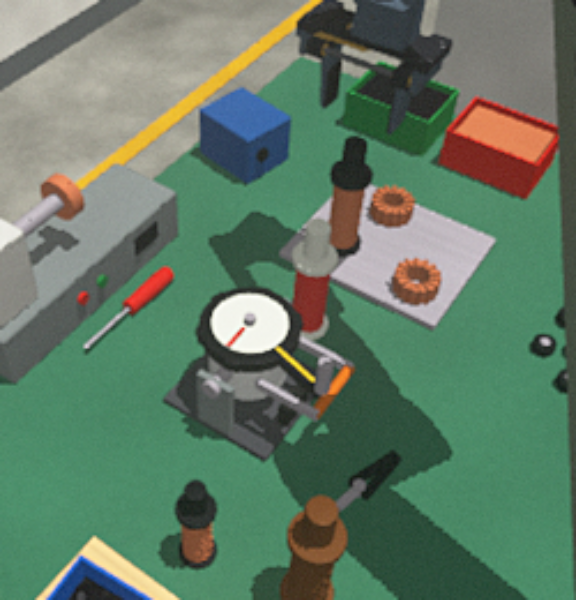

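The picture shows the reel standing upright on the plate at (345,205), with the coils untouched. Next is the lever post at (454,21).

```bash
python3 -m handwheel '[{"rot":[0,0,5],"dp":[-10,23,0],"hand":1},{"rot":[0,0,10],"dp":[-20,46,0],"hand":1},{"rot":[0,0,15],"dp":[-30,69,0],"hand":1},{"rot":[0,0,20],"dp":[-41,92,0],"hand":1},{"rot":[0,0,25],"dp":[-52,114,0],"hand":1}]'
python3 -m handwheel '[{"rot":[0,0,5],"dp":[-10,23,0],"hand":1},{"rot":[0,0,10],"dp":[-20,46,0],"hand":1},{"rot":[0,0,15],"dp":[-30,69,0],"hand":1},{"rot":[0,0,20],"dp":[-41,92,0],"hand":1},{"rot":[0,0,25],"dp":[-52,114,0],"hand":1}]'
python3 -m handwheel '[{"rot":[0,0,5],"dp":[-10,23,0],"hand":1},{"rot":[0,0,10],"dp":[-20,46,0],"hand":1},{"rot":[0,0,15],"dp":[-30,69,0],"hand":1},{"rot":[0,0,20],"dp":[-41,92,0],"hand":1},{"rot":[0,0,25],"dp":[-52,113,0],"hand":1}]'
python3 -m handwheel '[{"rot":[0,0,0],"dp":[0,0,-25],"hand":1},{"rot":[0,0,0],"dp":[0,0,-50],"hand":1},{"rot":[0,0,0],"dp":[0,0,-70],"hand":1},{"rot":[0,0,0],"dp":[0,0,-85],"hand":1},{"rot":[0,0,0],"dp":[0,0,-94],"hand":1}]'
python3 -m handwheel '[{"rot":[0,0,0],"dp":[0,0,0],"hand":-1},{"rot":[0,0,0],"dp":[0,0,0],"hand":-1},{"rot":[0,0,0],"dp":[0,0,0],"hand":-1},{"rot":[0,0,0],"dp":[0,0,0],"hand":-1},{"rot":[0,0,0],"dp":[0,0,0],"hand":-1}]' 10
```

```text
t: 8.17
ee_pos: [557.6, -204.9, 250.1]
orientation: [180.0, 0.0, 115.2]
ft_force: [0.4, -0.4, -0.5]
grip_width: 1.0
finger_force: 0.0
t: 8.58
ee_pos: [505.6, -90.9, 250.2]
orientation: [180.0, 0.0, 140.2]
ft_force: [0.4, 0.5, 0.9]
grip_width: 1.001
finger_force: 0.0
t: 9.0
ee_pos: [453.6, 22.1, 250.3]
orientation: [180.0, 0.0, 165.2]
ft_force: [0.3, 0.1, 0.1]
grip_width: 0.999
finger_force: 0.0
t: 9.42
ee_pos: [453.2, 21.0, 154.6]
orientation: [-180.0, -0.1, 165.0]
ft_force: [-0.2, -0.0, -0.2]
grip_width: 1.001
finger_force: 0.0
t: 9.83
ee_pos: [454.8, 20.9, 156.9]
orientation: [180.0, 0.1, 165.0]
ft_force: [0.0, -1.2, 0.2]
grip_width: 0.664
finger_force: 0.0
```

```bash
python3 -m handwheel '[{"rot":[0,0,0],"dp":[0,0,0],"hand":-1},{"rot":[0,0,0],"dp":[0,0,0],"hand":-1},{"rot":[0,0,0],"dp":[0,0,0],"hand":-1},{"rot":[0,0,0],"dp":[0,0,0],"hand":-1},{"rot":[0,0,0],"dp":[0,0,0],"hand":-1}]'
python3 -m handwheel '[{"rot":[0,0,0],"dp":[0,0,0],"hand":-1},{"rot":[0,0,0],"dp":[0,0,0],"hand":-1},{"rot":[0,0,0],"dp":[0,0,0],"hand":-1}]'
python3 - <<'E'
import numpy as np
# post waypoints along arc, steps of 5 deg clockwise, shift from start of each 25-deg call
c=np.array([574.5,-12]);r=125
a=lambda d:c+r*np.array([np.cos(np.radians(d)),np.sin(np.radians(d))])
for s in (164.8,139.8,114.8): print([np.round(a(s-5*k)-a(s)).tolist() for k in range(1,6)])
print(a(164.8),a(89))
E
```

```text
t: 10.25
ee_pos: [454.2, 20.9, 156.0]
orientation: [180.0, 0.0, 165.0]
ft_force: [-0.2, 0.1, -0.1]
grip_width: 0.305
finger_force: 0.0
t: 10.5
ee_pos: [454.1, 20.9, 156.0]
orientation: [-180.0, -0.0, 165.0]
ft_force: [0.6, 0.2, 0.1]
grip_width: 0.192
finger_force: 10.0
[[3.0, 10.0], [8.0, 20.0], [13.0, 30.0], [18.0, 39.0], [25.0, 48.0]]
[[7.0, 8.0], [15.0, 15.0], [24.0, 22.0], [33.0, 28.0], [43.0, 33.0]]
[[10.0, 4.0], [21.0, 7.0], [31.0, 10.0], [42.0, 11.0], [53.0, 12.0]]
[453.87293819  20.77364733] [576.6815508  112.98096189]
```

```bash
python3 -m handwheel '[{"rot":[0,0,-5],"dp":[3,10,0],"hand":-1},{"rot":[0,0,-10],"dp":[8,20,0],"hand":-1},{"rot":[0,0,-15],"dp":[13,30,0],"hand":-1},{"rot":[0,0,-20],"dp":[18,39,0],"hand":-1},{"rot":[0,0,-25],"dp":[25,48,0],"hand":-1}]' 15
python3 -m handwheel '[{"rot":[0,0,-5],"dp":[7,8,0],"hand":-1},{"rot":[0,0,-10],"dp":[15,15,0],"hand":-1},{"rot":[0,0,-15],"dp":[24,22,0],"hand":-1},{"rot":[0,0,-20],"dp":[33,28,0],"hand":-1},{"rot":[0,0,-25],"dp":[43,33,0],"hand":-1}]'
```

```text
t: 10.92
ee_pos: [479.0, 68.8, 155.9]
orientation: [-179.9, 0.0, 139.8]
ft_force: [0.1, -2.9, 0.8]
grip_width: 0.191
finger_force: 15.0
t: 11.33
ee_pos: [522.0, 101.8, 155.9]
orientation: [-179.9, 0.0, 114.8]
ft_force: [-1.2, -2.1, 2.2]
grip_width: 0.191
finger_force: 15.0
```

```bash
python3 -m handwheel '[{"rot":[0,0,-5],"dp":[10,4,0],"hand":-1},{"rot":[0,0,-10],"dp":[21,7,0],"hand":-1},{"rot":[0,0,-15],"dp":[31,10,0],"hand":-1},{"rot":[0,0,-20],"dp":[42,11,0],"hand":-1},{"rot":[0,0,-25],"dp":[53,12,0],"hand":-1}]'
python3 -m handwheel '[{"rot":[0,0,0],"dp":[1,0,0],"hand":-1},{"rot":[0,0,0],"dp":[1,0,0],"hand":-1},{"rot":[0,0,0],"dp":[1,0,0],"hand":-1}]'
python3 - <<'E'
from h import *
c=cap("side"); cv2.imwrite("pics/lock.png",cv2.resize(c["pixels"][150:280,190:330,::-1],(640,594),interpolation=cv2.INTER_CUBIC))
E
```

```text
t: 11.75
ee_pos: [574.9, 113.7, 155.9]
orientation: [-179.9, 0.1, 89.8]
ft_force: [-1.5, -3.7, 1.7]
grip_width: 0.19
finger_force: 15.0
t: 12.0
ee_pos: [576.2, 113.6, 156.0]
orientation: [180.0, 0.0, 90.1]
ft_force: [0.3, -1.5, 0.7]
grip_width: 0.194
finger_force: 15.0
```

View pics/lock.png

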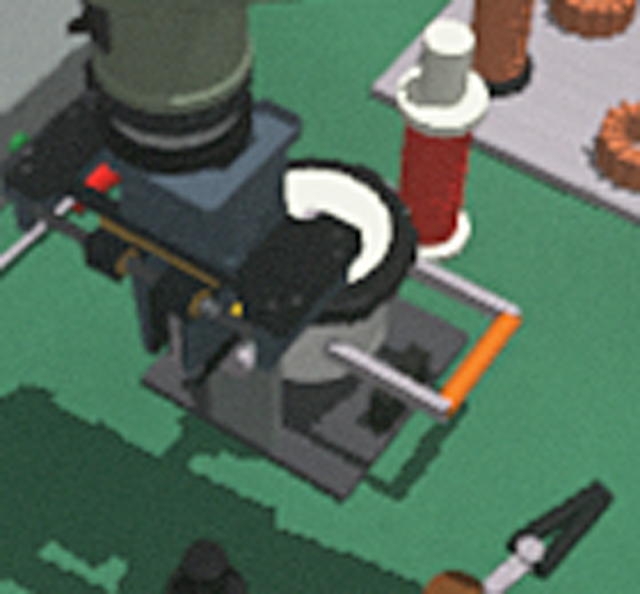

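The gripper at (250,270) hides the lever. I'll let go, rise clear, and compare the yellow and red lines.

```bash
python3 -m handwheel '[{"rot":[0,0,0],"dp":[0,0,0],"hand":0.4},{"rot":[0,0,0],"dp":[0,0,0],"hand":0.4},{"rot":[0,0,0],"dp":[0,0,0],"hand":0.4},{"rot":[0,0,0],"dp":[0,0,0],"hand":0.4},{"rot":[0,0,0],"dp":[0,0,0],"hand":0.4}]'
python3 -m handwheel '[{"rot":[0,0,0],"dp":[0,0,15],"hand":0.4},{"rot":[0,0,0],"dp":[0,0,50],"hand":0.4},{"rot":[0,0,0],"dp":[0,0,85],"hand":0.4},{"rot":[0,0,0],"dp":[-30,-20,85],"hand":0.4},{"rot":[0,0,0],"dp":[-60,-40,85],"hand":0.4}]'
python3 -m handwheel '[{"rot":[0,0,0],"dp":[-35,-20,0],"hand":0.4},{"rot":[0,0,0],"dp":[-70,-40,0],"hand":0.4},{"rot":[0,0,0],"dp":[-105,-60,0],"hand":0.4},{"rot":[0,0,0],"dp":[-140,-80,0],"hand":0.4},{"rot":[0,0,0],"dp":[-170,-90,0],"hand":0.4}]'
python3 - <<'E'
from h import *
for n in("top","side"):
    c=cap(n); im=np.ascontiguousarray(c["pixels"])
    h=cv2.cvtColor(im,cv2.COLOR_RGB2HSV);H,S,V=[h[...,i].astype(int) for i in range(3)]
    u,v=np.meshgrid(range(512),range(384))
    for nm,m,z,q in(("yellow",(H>20)&(H<38)&(S>110)&(V>80),135.5,(576,60)),("red",((H<6)|(H>174))&(S>110)&(V>90),141.5,(575,17))):
        c0=proj(c,(*q,z)); m=m&(np.hypot(u-c0[0],v-c0[1])<18)
        P=np.array([onplane(c,a,b,z)[:2] for b,a in np.argwhere(m)])
        if len(P)<5: print(n,nm,"none");continue
        d=cv2.fitLine(P.astype(np.float32),cv2.DIST_L2,0,.01,.01).ravel()
        print(n,nm,len(P),P.mean(0),"ang",np.degrees(np.arctan2(d[1],d[0])),P.min(0),P.max(0))
    b=(H>6)&(H<20)&(S>170)&(V>110); c0=proj(c,(455,-12,95)); b&=np.hypot(u-c0[0],v-c0[1])<30
    P=np.array([onplane(c,a,bb,98)[:2] for bb,a in np.argwhere(b)]); print(n,"bar",len(P),P.mean(0) if len(P) else 0,P.min(0),P.max(0))
    if n=="top": cv2.imwrite("pics/top2.png",cv2.resize(im[150:260,185:325,::-1],(700,550),interpolation=cv2.INTER_CUBIC))
E
```

```text
t: 12.47
ee_pos: [575.9, 114.1, 156.0]
orientation: [-180.0, -0.0, 90.0]
ft_force: [0.0, 0.2, -0.7]
grip_width: 0.529
finger_force: 0.0
t: 12.88
ee_pos: [517.9, 74.4, 243.2]
orientation: [179.7, -0.0, 90.1]
ft_force: [-1.3, -1.0, -0.3]
grip_width: 0.703
finger_force: 0.0
t: 13.3
ee_pos: [343.5, -17.1, 240.8]
orientation: [-180.0, 0.0, 89.9]
ft_force: [-0.4, -0.4, 0.1]
grip_width: 0.698
finger_force: 0.0
top yellow 52 [576.16215277  66.85306861] ang -89.44994 [573.73120749  38.48121751] [579.65809547 100.76699765]
top red 17 [574.8891242   20.06714131] ang -87.393715 [572.92589744   1.72820273] [575.94892594  32.64675677]
top bar 37 [454.40812104 -35.54936053] [450.06415063 -50.43682154] [459.1739084    7.49205521]
side yellow 64 [576.74630614  66.70562295] ang -89.45974 [572.20432766  34.59694262] [581.27735305  98.50103395]
side red 14 [574.84091821  17.74382753] ang 88.59238 [573.23584969   2.68043319] [576.4278934   32.64459939]
side bar 91 [454.18859346 -15.03334169] [448.35052348 -51.84070216] [460.82193235  30.43004487]
```

View pics/top2.png

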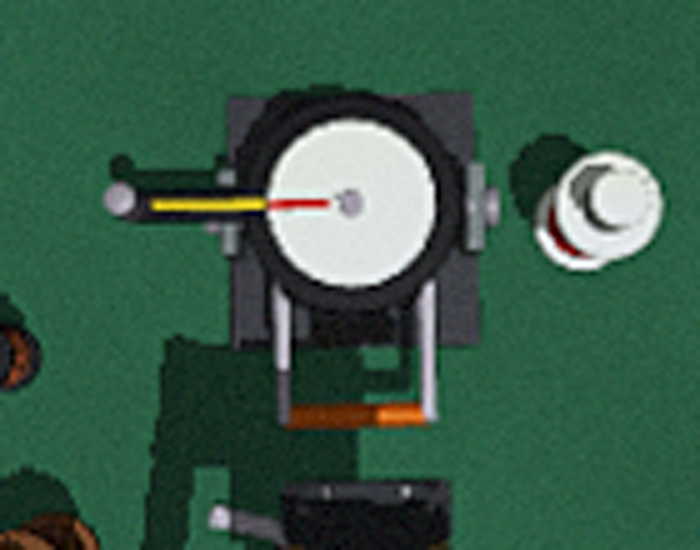

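The yellow and red lines are collinear in the picture (both at row 203) and within about 1 degree numerically, so the ring is locked. Next I'll pinch the bar at (454.5,-11).

```bash
python3 -m handwheel '[{"rot":[0,0,0],"dp":[25,1,0],"hand":0.3},{"rot":[0,0,0],"dp":[55,2,0],"hand":0.3},{"rot":[0,0,0],"dp":[85,4,0],"hand":0.3},{"rot":[0,0,0],"dp":[108,5,0],"hand":0.3},{"rot":[0,0,0],"dp":[108,5,0],"hand":0.3}]'
python3 -m handwheel '[{"rot":[0,0,0],"dp":[0,0,-15],"hand":0.3},{"rot":[0,0,0],"dp":[0,0,-35],"hand":0.3},{"rot":[0,0,0],"dp":[0,0,-55],"hand":0.3},{"rot":[0,0,0],"dp":[0,0,-65],"hand":0.3},{"rot":[0,0,0],"dp":[0,0,-65],"hand":0.3}]'
```

```text
t: 13.82
ee_pos: [459.2, -10.5, 240.6]
orientation: [179.8, -0.0, 90.0]
ft_force: [-0.4, 0.1, 0.4]
grip_width: 0.648
finger_force: 0.0
t: 14.23
ee_pos: [452.5, -10.6, 173.7]
orientation: [-179.7, -0.0, 90.0]
ft_force: [-0.6, 0.6, 0.9]
grip_width: 0.65
finger_force: 0.0
```

```bash
python3 -m handwheel '[{"rot":[0,0,0],"dp":[0,0,-20],"hand":0.3},{"rot":[0,0,0],"dp":[0,0,-40],"hand":0.3},{"rot":[0,0,0],"dp":[0,0,-55],"hand":0.3},{"rot":[0,0,0],"dp":[0,0,-60],"hand":0.3},{"rot":[0,0,0],"dp":[0,0,-60],"hand":0.3}]'
python3 -m handwheel '[{"rot":[0,0,0],"dp":[0,0,-10],"hand":0.3},{"rot":[0,0,0],"dp":[0,0,-20],"hand":0.3},{"rot":[0,0,0],"dp":[0,0,-30],"hand":0.3},{"rot":[0,0,0],"dp":[0,0,-38],"hand":0.3},{"rot":[0,0,0],"dp":[0,0,-38],"hand":0.3}]'
python3 -m handwheel '[{"rot":[0,0,0],"dp":[0,0,0],"hand":-1},{"rot":[0,0,0],"dp":[0,0,0],"hand":-1},{"rot":[0,0,0],"dp":[0,0,0],"hand":-1},{"rot":[0,0,0],"dp":[0,0,0],"hand":-1},{"rot":[0,0,0],"dp":[0,0,0],"hand":-1}]' 15
python3 -m handwheel '[{"rot":[0,0,0],"dp":[0,0,0],"hand":-1},{"rot":[0,0,0],"dp":[0,0,0],"hand":-1},{"rot":[0,0,0],"dp":[0,0,0],"hand":-1},{"rot":[0,0,0],"dp":[0,0,0],"hand":-1}]'
```

```text
t: 14.65
ee_pos: [453.9, -10.8, 115.6]
orientation: [-179.9, -0.0, 90.0]
ft_force: [0.6, 1.0, 0.2]
grip_width: 0.649
finger_force: 0.0
t: 15.07
ee_pos: [454.1, -11.0, 77.7]
orientation: [-180.0, -0.0, 90.0]
ft_force: [-0.0, -0.6, -0.7]
grip_width: 0.65
finger_force: 0.0
t: 15.48
ee_pos: [454.5, -11.1, 78.4]
orientation: [179.9, 0.0, 90.0]
ft_force: [0.2, 0.2, 0.5]
grip_width: 0.313
finger_force: 0.0
t: 15.82
ee_pos: [455.1, -11.1, 78.2]
orientation: [179.9, 0.0, 90.0]
ft_force: [2.3, -0.1, -0.4]
grip_width: 0.15
finger_force: 15.0
```

```bash
python3 -c "
import numpy as np
p=lambda d:120*np.array([-np.cos(np.radians(d)),np.sin(np.radians(d))])
for s in range(0,40,10): print(s,[np.round(p(s+2*k)-p(s),1).tolist() for k in range(1,6)])"
```

```text
0 [[0.1, 4.2], [0.3, 8.4], [0.7, 12.5], [1.2, 16.7], [1.8, 20.8]]
10 [[0.8, 4.1], [1.7, 8.2], [2.8, 12.2], [4.1, 16.2], [5.4, 20.2]]
20 [[1.5, 3.9], [3.1, 7.8], [4.9, 11.6], [6.8, 15.3], [8.8, 19.0]]
30 [[2.2, 3.6], [4.4, 7.1], [6.8, 10.5], [9.4, 13.9], [12.0, 17.1]]
```

```bash
python3 -m handwheel '[{"rot":[0,0,0],"dp":[0,0,4],"hand":-1},{"rot":[0,0,0],"dp":[0.3,0,8],"hand":-1},{"rot":[0,0,0],"dp":[0.7,0,12.5],"hand":-1},{"rot":[0,0,0],"dp":[1.2,0,16.5],"hand":-1},{"rot":[0,0,0],"dp":[2,0,21],"hand":-1}]' 25
python3 -m handwheel '[{"rot":[0,0,0],"dp":[1,0,4],"hand":-1},{"rot":[0,0,0],"dp":[2,0,8],"hand":-1},{"rot":[0,0,0],"dp":[3,0,12],"hand":-1},{"rot":[0,0,0],"dp":[4,0,16],"hand":-1},{"rot":[0,0,0],"dp":[5.5,0,20],"hand":-1}]'
```

```text
t: 16.23
ee_pos: [456.7, -11.0, 99.0]
orientation: [180.0, 0.0, 90.0]
ft_force: [5.1, 1.0, -7.3]
grip_width: 0.147
finger_force: 25.0
t: 16.65
ee_pos: [461.5, -11.0, 119.1]
orientation: [-180.0, -0.0, 90.0]
ft_force: [5.0, -0.2, -6.7]
grip_width: 0.142
finger_force: 25.0
```

Lifting works as planned. I'll continue to 40 degrees and hold.

```bash
python3 -m handwheel '[{"rot":[0,0,0],"dp":[1.5,0,4],"hand":-1},{"rot":[0,0,0],"dp":[3,0,8],"hand":-1},{"rot":[0,0,0],"dp":[5,0,11.5],"hand":-1},{"rot":[0,0,0],"dp":[7,0,15.5],"hand":-1},{"rot":[0,0,0],"dp":[9,0,19],"hand":-1}]'
python3 -m handwheel '[{"rot":[0,0,0],"dp":[2,0,3.5],"hand":-1},{"rot":[0,0,0],"dp":[4.5,0,7],"hand":-1},{"rot":[0,0,0],"dp":[7,0,10.5],"hand":-1},{"rot":[0,0,0],"dp":[9.5,0,14],"hand":-1},{"rot":[0,0,0],"dp":[12,0,17],"hand":-1}]'
python3 -m handwheel '[{"rot":[0,0,0],"dp":[0,0,0],"hand":-1},{"rot":[0,0,0],"dp":[0,0,0],"hand":-1}]'
python3 - <<'E'
from h import *
c=cap("side"); im=np.ascontiguousarray(c["pixels"])
cv2.imwrite("pics/tilt.png",cv2.resize(im[130:290,190:360,::-1],(616,580),interpolation=cv2.INTER_CUBIC))
E
```

```text
t: 17.07
ee_pos: [469.2, -11.0, 138.0]
orientation: [-179.8, -0.0, 90.0]
ft_force: [-0.1, 0.6, -5.9]
grip_width: 0.146
finger_force: 25.0
t: 17.48
ee_pos: [479.4, -10.9, 154.9]
orientation: [-179.6, -0.0, 90.0]
ft_force: [-8.3, 0.6, -0.9]
grip_width: 0.148
finger_force: 25.0
t: 17.65
ee_pos: [479.8, -10.9, 155.5]
orientation: [-179.6, -0.0, 90.0]
ft_force: [-8.1, 0.9, 2.8]
grip_width: 0.143
finger_force: 25.0
```

View pics/tilt.png

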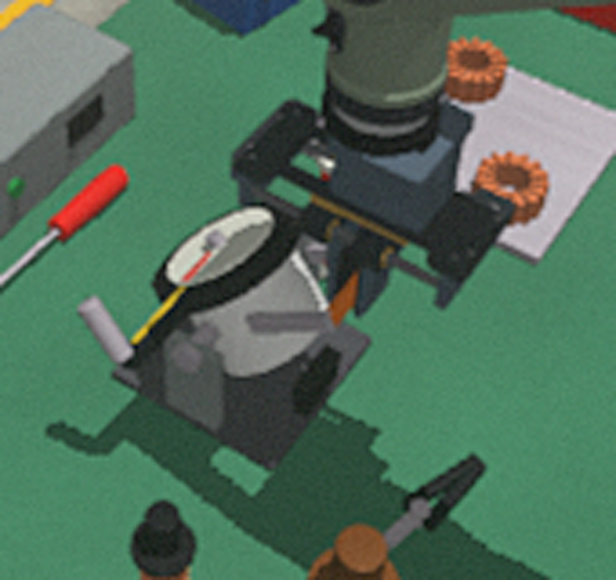

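The pot leans back and the red and yellow lines are still in line at (200,265). I'll check the tilt from the post top at (90,305), pixel (214.8,214), then complete the hold.

```bash
python3 - <<'E'
from h import *
c=dict(np.load("side0.npz"))
for d in (0,34,37,40,43,46):
    a=np.radians(d); print(d,[np.round(proj(c,(574.5+z*np.sin(a)+.018*y,-12+y,95+z*np.cos(a))),1) for y,z in((125,90),(125,42))], np.round(proj(c,(574.5-120*np.cos(a),-12,95+120*np.sin(a))),1))
E
python3 -m handwheel '[{"rot":[0,0,0],"dp":[0,0,0],"hand":-1},{"rot":[0,0,0],"dp":[0,0,0],"hand":-1},{"rot":[0,0,0],"dp":[0,0,0],"hand":-1},{"rot":[0,0,0],"dp":[0,0,0],"hand":-1},{"rot":[0,0,0],"dp":[0,0,0],"hand":-1}]'
```

```text
0 [array([229.9, 217.8]), array([230.5, 229.2])] [293.9 229.1]
34 [array([214.5, 212.5]), array([223.4, 226.6])] [289.8 210.3]
37 [array([213.4, 212.5]), array([222.9, 226.6])] [288.8 208.4]
40 [array([212.3, 212.6]), array([222.4, 226.6])] [287.7 206.5]
43 [array([211.3, 212.7]), array([221.9, 226.7])] [286.5 204.7]
46 [array([210.4, 212.9]), array([221.5, 226.7])] [285.2 202.8]
t: 18.12
ee_pos: [479.8, -10.9, 155.5]
orientation: [-179.6, -0.0, 90.0]
ft_force: [-7.4, 0.4, 1.7]
grip_width: 0.148
finger_force: 25.0
```

```bash
python3 - <<'E'
from h import *
def post(c,box):
    im=np.ascontiguousarray(c["pixels"]); x0,y0,x1,y1=box
    h=cv2.cvtColor(im,cv2.COLOR_RGB2HSV)[y0:y1,x0:x1]
    m=((h[...,1]<60)&(h[...,2]>75)).astype(np.uint8)
    n,l,st,ce=cv2.connectedComponentsWithStats(m); i=1+np.argmax(st[1:,4])
    p=np.argwhere(l==i)[:,::-1]+[x0,y0]; r=cv2.minAreaRect(p.astype(np.float32))
    d=cv2.fitLine(p.astype(np.float32),cv2.DIST_L2,0,.01,.01).ravel(); d*=np.sign(d[1])
    return st[i,4],p.mean(0),np.degrees(np.arctan2(d[0],d[1])),r
c=cap("side"); print("side",post(c,(207,205,228,235)))
im=c["pixels"]; cv2.imwrite("pics/t2.png",cv2.resize(im[200:240,200:240,::-1],(560,560),interpolation=cv2.INTER_NEAREST))
t=cap("top"); im=t["pixels"]
print("top",post(t,(195,175,225,200)))
for d in (28,31,34,37,40,43):
    a=np.radians(d)
    for nm,k in(("side",c),("top",t)):
        q=[np.array(proj(k,(574.5+z*np.sin(a)+.018*125,113,95+z*np.cos(a)))) for z in(90,42)]
        e=q[1]-q[0]; print(d,nm,"mid",np.round((q[0]+q[1])/2,1),"ang",round(np.degrees(np.arctan2(e[0],e[1])),1),"top",np.round(q[0],1))
E
```

```text
side (np.int32(156), array([219.37179487, 221.95512821]), np.float32(31.260538), ((220.2353057861328, 223.05885314941406), (25.724788665771484, 7.88893461227417), 59.03623962402344))
top (np.int32(61), array([210.24590164, 179.59016393]), np.float32(11.185682), ((210.0, 180.0), (10.0, 6.0), 90.0))
28 side mid [220.7 219.8] ang 28.7 top [216.8 212.8]
28 top mid [209.8 178.7] ang 11.1 top [208.8 173.8]
31 side mid [219.8 219.7] ang 30.5 top [215.6 212.6]
31 top mid [209.9 177.7] ang 10.1 top [208.9 172.5]
34 side mid [218.9 219.6] ang 32.3 top [214.5 212.5]
34 top mid [209.9 176.8] ang 9.2 top [209.  171.2]
37 side mid [218.1 219.6] ang 34.0 top [213.4 212.5]
37 top mid [210.  175.8] ang 8.3 top [209.1 169.9]
40 side mid [217.4 219.6] ang 35.6 top [212.3 212.6]
40 top mid [210.1 175. ] ang 7.6 top [209.3 168.7]
43 side mid [216.6 219.7] ang 37.2 top [211.3 212.7]
43 top mid [210.2 174.2] ang 7.0 top [209.4 167.6]
```

View pics/t2.png

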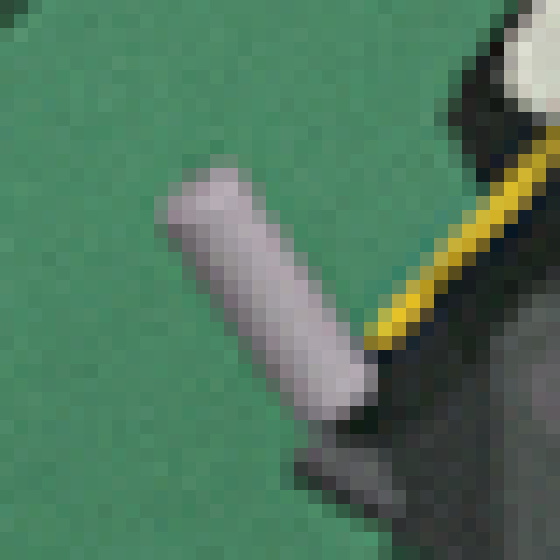

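The post top reads about (214.6,213.6) with its axis near 33 degrees, which suggests a tilt of only about 34 degrees; the bar slid a little in the pads. I'll lift slightly more and re-measure.

```bash
cat > tilt.py <<'E'
from h import *
from scipy.optimize import minimize_scalar
c=cap("side"); im=np.ascontiguousarray(c["pixels"]); h=cv2.cvtColor(im,cv2.COLOR_RGB2HSV)
m=((h[...,1]<75)&(h[...,2]>105)).astype(np.uint8); m[:,:205]=0;m[:,230:]=0;m[:205]=0;m[231:]=0
n,l,st,ce=cv2.connectedComponentsWithStats(m); i=1+np.argmax(st[1:,4])
p=np.argwhere(l==i)[:,::-1].astype(np.float32); r=cv2.minAreaRect(p)
d=cv2.fitLine(p,cv2.DIST_L2,0,.01,.01).ravel(); d*=np.sign(d[1])
print(len(p),"mean",p.mean(0),"ang",np.degrees(np.arctan2(d[0],d[1])),"rect",r)
E
python3 tilt.py
python3 -m handwheel '[{"rot":[0,0,0],"dp":[0,0,3],"hand":-1},{"rot":[0,0,0],"dp":[0.5,0,6],"hand":-1},{"rot":[0,0,0],"dp":[1,0,8],"hand":-1},{"rot":[0,0,0],"dp":[1,0,8],"hand":-1}]'
python3 tilt.py
```

```text
136 mean [218.80147 220.19118] ang 33.27836 rect ((218.6153564453125, 220.4230499267578), (20.246557235717773, 7.21110200881958), 56.30992889404297)
t: 18.6
ee_pos: [486.2, -10.9, 163.8]
orientation: [179.7, -0.0, 89.9]
ft_force: [4.2, 1.1, -7.4]
grip_width: 0.148
finger_force: 25.0
137 mean [217.78102 220.56204] ang 35.858162 rect ((217.55999755859375, 220.58001708984375), (20.0, 7.400000095367432), 53.13010025024414)
```

The tilt is now about 39–40 degrees (post axis 35.9, middle column 217.8). I'll hold for a second.

```bash
python3 -m handwheel '[{"rot":[0,0,0],"dp":[0,0,0],"hand":-1},{"rot":[0,0,0],"dp":[0,0,0],"hand":-1},{"rot":[0,0,0],"dp":[0,0,0],"hand":-1},{"rot":[0,0,0],"dp":[0,0,0],"hand":-1},{"rot":[0,0,0],"dp":[0,0,0],"hand":-1}]' >/dev/null
python3 -m handwheel '[{"rot":[0,0,0],"dp":[0,0,0],"hand":-1},{"rot":[0,0,0],"dp":[0,0,0],"hand":-1},{"rot":[0,0,0],"dp":[0,0,0],"hand":-1},{"rot":[0,0,0],"dp":[0,0,0],"hand":-1},{"rot":[0,0,0],"dp":[0,0,0],"hand":-1}]' >/dev/null
python3 -m handwheel '[{"rot":[0,0,0],"dp":[0,0,0],"hand":-1},{"rot":[0,0,0],"dp":[0,0,0],"hand":-1},{"rot":[0,0,0],"dp":[0,0,0],"hand":-1},{"rot":[0,0,0],"dp":[0,0,0],"hand":-1},{"rot":[0,0,0],"dp":[0,0,0],"hand":-1}]'
python3 tilt.py
```

```text
t: 19.9
ee_pos: [486.2, -10.9, 163.7]
orientation: [179.7, -0.0, 90.0]
ft_force: [6.1, 1.4, -7.9]
grip_width: 0.146
finger_force: 25.0
138 mean [217.59421 220.45653] ang 36.60361 rect ((217.55999755859375, 220.58001708984375), (20.0, 7.400000095367432), 53.13010025024414)
```

Held at about 40–41 degrees. Now I'll lower it back along the arc.

```bash
python3 -m handwheel '[{"rot":[0,0,0],"dp":[-3,0,-3],"hand":-1},{"rot":[0,0,0],"dp":[-5.5,0,-7],"hand":-1},{"rot":[0,0,0],"dp":[-8,0,-10.5],"hand":-1},{"rot":[0,0,0],"dp":[-10.5,0,-14],"hand":-1},{"rot":[0,0,0],"dp":[-12.5,0,-17],"hand":-1}]'
python3 -m handwheel '[{"rot":[0,0,0],"dp":[-2,0,-4],"hand":-1},{"rot":[0,0,0],"dp":[-4,0,-8],"hand":-1},{"rot":[0,0,0],"dp":[-6,0,-12],"hand":-1},{"rot":[0,0,0],"dp":[-7.5,0,-15.5],"hand":-1},{"rot":[0,0,0],"dp":[-9,0,-19],"hand":-1}]'
python3 -m handwheel '[{"rot":[0,0,0],"dp":[-1.5,0,-4],"hand":-1},{"rot":[0,0,0],"dp":[-2.5,0,-8],"hand":-1},{"rot":[0,0,0],"dp":[-3.5,0,-12],"hand":-1},{"rot":[0,0,0],"dp":[-4.5,0,-16],"hand":-1},{"rot":[0,0,0],"dp":[-5.5,0,-20],"hand":-1}]'
python3 -m handwheel '[{"rot":[0,0,0],"dp":[-0.5,0,-4],"hand":-1},{"rot":[0,0,0],"dp":[-1,0,-8],"hand":-1},{"rot":[0,0,0],"dp":[-1.5,0,-12],"hand":-1},{"rot":[0,0,0],"dp":[-2,0,-15],"hand":-1},{"rot":[0,0,0],"dp":[-2,0,-17],"hand":-1}]'
```

```text
t: 20.37
ee_pos: [474.3, -11.0, 147.8]
orientation: [179.5, -0.0, 90.0]
ft_force: [6.0, 1.6, 4.0]
grip_width: 0.141
finger_force: 25.0
t: 20.78
ee_pos: [464.4, -11.0, 128.1]
orientation: [179.7, -0.0, 90.0]
ft_force: [5.8, 1.3, 5.0]
grip_width: 0.147
finger_force: 25.0
t: 21.2
ee_pos: [458.2, -11.0, 107.5]
orientation: [179.8, 0.0, 90.0]
ft_force: [6.1, 2.1, 4.1]
grip_width: 0.149
finger_force: 25.0
t: 21.62
ee_pos: [455.6, -11.1, 90.2]
orientation: [179.9, 0.0, 90.0]
ft_force: [3.8, 1.4, 5.1]
grip_width: 0.146
finger_force: 25.0
```

```bash
python3 -m handwheel '[{"rot":[0,0,0],"dp":[0,0,-1.5],"hand":-1},{"rot":[0,0,0],"dp":[0,0,-3],"hand":-1},{"rot":[0,0,0],"dp":[0,0,-4],"hand":-1},{"rot":[0,0,0],"dp":[0,0,-4],"hand":-1}]'
python3 -m handwheel '[{"rot":[0,0,0],"dp":[0,0,-1.5],"hand":-1},{"rot":[0,0,0],"dp":[0,0,-3],"hand":-1},{"rot":[0,0,0],"dp":[0,0,-4],"hand":-1},{"rot":[0,0,0],"dp":[0,0,-4],"hand":-1}]'
```

```text
t: 21.95
ee_pos: [455.2, -11.1, 86.1]
orientation: [179.9, 0.0, 90.0]
ft_force: [3.5, 1.5, 2.6]
grip_width: 0.148
finger_force: 25.0
t: 22.28
ee_pos: [455.1, -11.1, 82.1]
orientation: [179.9, 0.0, 90.0]
ft_force: [4.7, 2.0, 3.7]
grip_width: 0.143
finger_force: 25.0
```

```bash
python3 -m handwheel '[{"rot":[0,0,0],"dp":[0,0,-1],"hand":-1},{"rot":[0,0,0],"dp":[0,0,-2],"hand":-1},{"rot":[0,0,0],"dp":[0,0,-2],"hand":-1},{"rot":[0,0,0],"dp":[0,0,-2],"hand":-1}]'
```

```text
t: 22.62
ee_pos: [455.1, -11.1, 80.1]
orientation: [179.9, 0.0, 90.0]
ft_force: [4.3, 1.7, 4.2]
grip_width: 0.145
finger_force: 25.0
```

```bash
python3 -m handwheel '[{"rot":[0,0,0],"dp":[0,0,-1],"hand":-1},{"rot":[0,0,0],"dp":[0,0,-2],"hand":-1},{"rot":[0,0,0],"dp":[0,0,-2],"hand":-1}]'
python3 -m handwheel '[{"rot":[0,0,0],"dp":[0,0,-1],"hand":-1},{"rot":[0,0,0],"dp":[0,0,-2],"hand":-1},{"rot":[0,0,0],"dp":[0,0,-2],"hand":-1}]'
python3 -m handwheel '[{"rot":[0,0,0],"dp":[0,0,-1],"hand":-1},{"rot":[0,0,0],"dp":[0,0,-1],"hand":-1},{"rot":[0,0,0],"dp":[0,0,-1],"hand":-1}]'
```

```text
t: 22.87
ee_pos: [455.1, -11.1, 78.8]
orientation: [179.9, 0.0, 90.0]
ft_force: [3.3, 2.0, 9.7]
grip_width: 0.145
finger_force: 25.0
t: 23.12
ee_pos: [455.1, -11.1, 78.5]
orientation: [179.9, 0.0, 90.0]
ft_force: [-1.3, 1.7, 26.2]
grip_width: 0.147
finger_force: 25.0
t: 23.37
ee_pos: [455.1, -11.1, 78.0]
orientation: [179.9, 0.0, 90.0]
ft_force: [-1.7, 1.8, 29.3]
grip_width: 0.147
finger_force: 25.0
```

The pot is on its stop. I'll release, rise clear and verify.

```bash
python3 -m handwheel '[{"rot":[0,0,0],"dp":[0,0,2],"hand":-1},{"rot":[0,0,0],"dp":[0,0,2],"hand":0.3},{"rot":[0,0,0],"dp":[0,0,2],"hand":0.3},{"rot":[0,0,0],"dp":[0,0,2],"hand":0.3},{"rot":[0,0,0],"dp":[0,0,2],"hand":0.3}]'
python3 -m handwheel '[{"rot":[0,0,0],"dp":[0,0,2],"hand":0.3},{"rot":[0,0,0],"dp":[0,0,20],"hand":0.3},{"rot":[0,0,0],"dp":[0,0,50],"hand":0.3},{"rot":[0,0,0],"dp":[0,0,80],"hand":0.3},{"rot":[0,0,0],"dp":[0,0,110],"hand":0.3}]'
python3 -m handwheel '[{"rot":[0,0,0],"dp":[-20,0,30],"hand":0.3},{"rot":[0,0,0],"dp":[-50,0,60],"hand":0.3},{"rot":[0,0,0],"dp":[-80,0,70],"hand":0.3},{"rot":[0,0,0],"dp":[-100,0,70],"hand":0.3},{"rot":[0,0,0],"dp":[-100,0,70],"hand":0.3}]'
python3 - <<'E'
from h import *
c=cap("side"); s0=np.load("side0.npz"); im=np.ascontiguousarray(c["pixels"])
cv2.imwrite("pics/end.png",cv2.resize(im[100:310,190:400,::-1],(590,590),interpolation=cv2.INTER_CUBIC))
h=cv2.cvtColor(im,cv2.COLOR_RGB2HSV);H,S,V=[h[...,i] for i in range(3)]
u,v=np.meshgrid(range(512),range(384)); c0=proj(c,(455,-12,95))
b=(H>6)&(H<20)&(S>170)&(V>110)&(np.hypot(u-c0[0],v-c0[1])<25)
print("bar",b.sum(),onplane(c,*np.argwhere(b)[:,::-1].mean(0),98))
for nm,m,z,q in(("yellow",(H>20)&(H<38)&(S>110)&(V>80),135.5,(576,60)),("red",((H<6)|(H>174))&(S>110)&(V>90),141.5,(575,17))):
    c0=proj(c,(*q,z)); m=m&(np.hypot(u-c0[0],v-c0[1])<18)
    P=np.array([onplane(c,a,b,z)[:2] for b,a in np.argwhere(m)]); print(nm,len(P),P.mean(0))
E
```

```text
t: 23.78
ee_pos: [452.6, -11.1, 75.8]
orientation: [-179.7, 0.0, 90.0]
ft_force: [-0.0, -0.3, -0.3]
grip_width: 0.41
finger_force: 0.0
t: 24.2
ee_pos: [453.7, -11.1, 187.7]
orientation: [-179.9, -0.0, 90.0]
ft_force: [0.4, 0.3, 0.4]
grip_width: 0.65
finger_force: 0.0
t: 24.62
ee_pos: [350.9, -11.0, 257.5]
orientation: [-179.9, 0.0, 89.9]
ft_force: [0.4, -0.9, 0.1]
grip_width: 0.652
finger_force: 0.0
bar 97 [454.34204244 -14.64226513  98.        ]
yellow 64 [576.74630614  66.70562295]
red 14 [574.84091821  17.74382753]
```

View pics/end.png

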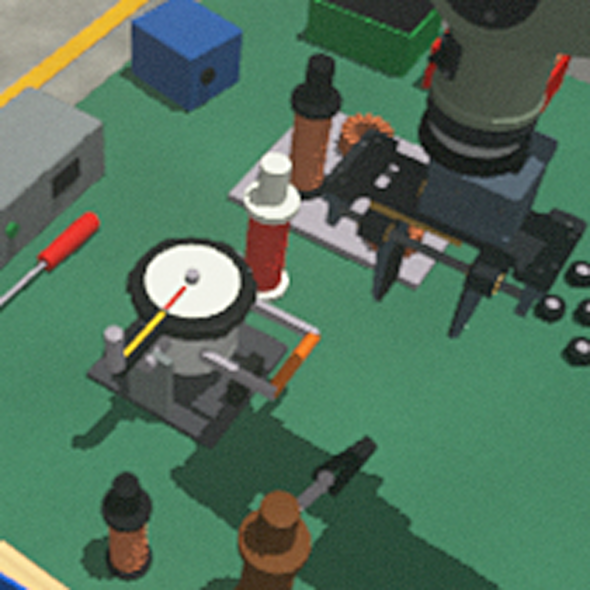

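The pot is level, with its lines in the same pixels as before the tilt. The reel stands upright at (313,140), and the gripper is clear of everything.

```bash
python3 -c "from cell import workorder; print(workorder.hand_in())"
```

```text
the job is handed in; nothing more can be done
None
```

I moved the reel onto the steel plate, turned the ring to its locked mark, and held the pot leaning back about 40 degrees by camera estimate for over a second. It is level again and the job is handed in at about 25 s; the hand-in gave no verdict.

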